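# Sort two transducers by weight and present the heavier for bonding

### The job

The two white flanged transducers look the same, but one has a steel backing mass sealed inside and the other a much lighter aluminium one: lift each in turn to feel which is the heavier. Seat the lighter one, flange down, in the empty nest of the grey kit tray and let go of it; then pick up the heavier one and finish while still holding it, upright and still, centred over the black bonding stand with about 50 mm of clear air beneath it, so that adhesive can be brushed on its underside. Do not drop them or tip them over, and leave everything else where it is.

Things in the scene. Friction and masses are not known exactly. Their poses are not given: they have to be found in the camera images.
- unit_a_mid (a point): centre of one of two white transducers, 28 mm above its underside. Each: flange 78 mm diameter, 7 mm thick at the bottom; round barrel above it 50 mm diameter, up to 56 mm; a socket 11 mm diameter, 6 mm high on top. z: along the axis, away from the flange. Starts standing on its flange. Mass 0.23 to 0.51 kg, the heavier at least 1.5 times the lighter; only weight tells them apart
- unit_b_mid (a point): centre of the other white transducer, alike in size and shape and described in the same way; which of the two is heavier changes from start to start
- nest (a point): floor centre of the tray's empty nest, 6 mm above the work surface. Tray: fixed grey plate 216 x 112 x 14 mm, two round recesses 85 mm diameter, 8 mm deep, 104 mm apart along its x (long) axis; the empty one is on the -x side, the other holds a black end cap 18 mm high. z up. A seated transducer's underside lies at this point
- stand_top (a point): centre of the top of the fixed round black bonding stand, 62 mm above the work surface; the top is a bare aluminium plate 60 mm diameter on a black head 74 mm and a foot 104 mm in diameter; z up

How it is judged:
By the outcome, as a careful person would: the job done as asked, in the order asked, and still so for the second after the job is handed in, while the arm keeps its last pose, push and grip.
It also fails if it takes over 64 s, if anything falls off the work surface, if the arm or the gripper's body presses on something with over 40 N, if the wrist force passes 120 N, or if a joint passes its speed limit or range.

### The arm

A 7-joint arm with a two-finger parallel gripper is mounted at the origin on the work surface. World frame = base frame: x ahead of the robot, y to its left, z up, the work surface at z = 0. Lengths are in mm, angles in degrees, forces in N, time in s.
With the tool pointing down it reaches from about 425 to 950 mm from the base axis. Payload 16.7 kg.
Tool frame: the origin (TCP) lies on the centre line of the jaws, within the pads' length; the fingertips stand 25 mm ahead of it and the grasp point (between the pads) lies 6 mm ahead of it; z points along the fingers, y is the line along which they close (so a half turn about z gives the same grasp; the last joint's range is limited). The gripper opens to 94 mm and grips with 3 to 60 N. Pads are 16 mm wide; open, the fingers measure 119 mm over their backs; the gripper's body (75 mm by 177 mm) begins 78 mm behind the grasp point.
Start: joints at [-79.154, 24.414, 4.234, 92.017, -1.954, 63.644, -3.845], TCP at [224.344, 636.589, 230.467] pointing down, gripper open.
Joint ranges: [-163.25, 163.25], [-28.42, 122.38], [-70.27, 78.77], [12.13, 141.07], [-58.53, 238.53], [9.26, 117.41], [-156.51, 156.51]. Speed limits (degrees/s): [108.29, 108.29, 136.94, 136.94, 172.46, 172.46, 172.46].

### API

Orientations are given as [roll, pitch, yaw] about the fixed x, y, z axes, in that order (R = Rz(yaw) Ry(pitch) Rx(roll)).
In Python, from plant import status, eyes, finish_job gives the robot as it stands. The module is installed in compiled form; this text tells all that it offers.
- The arm moves only by the tool apply_moves, never from a script. Its argument "rows" is a list of rows, each a list of 3 entries, a list of its own where there are three numbers: the finger opening in mm, from 0 to 94, then the shift along the tool's x, y, z in mm, then the turn about the tool's z in degrees. A call has 1 to 8 rows; each row is the pose to reach, as a shift and turn from the pose commanded when the call began, along the tool's axes at that moment; what a row does not reach only later rows make up. A row lasts 1/12 s, in which the tool goes at most 41.7 mm and 7.16 degrees, less where a joint would pass 70% of its speed; a pose out of reach is approached as far as the arm can. A call with a gripper value outside its range is refused whole. The fingers move at their own pace and stop on an object; the grip force is fixed at half the most. Time passes only in rows, so rows that repeat a pose let the fingers close. It gives the time, the measured TCP pose, the force, the opening and the grip force at its end, in the units of the state.
- status.get_state(): the state, without advancing time (a new reading comes with each control period).
- eyes.get_image(name): name is "scene" or "top" or "wrist"; returns the picture (400x640x3 uint8, red, green, blue); there is no depth.
- eyes.calibration(name): a dict with "camera_matrix" (3x3 intrinsics, pixels), "camera_from_world" (4x4, takes a point from world to camera coordinates); the wrist camera has in their place "hand_eye" (4x4, takes a point from camera to tool coordinates, whose origin is the TCP and whose axes are the flange's). Camera axes: x right, y down, z forward; pixel columns grow to the right and rows downward; lengths in mm; the calibration is good to about 2 mm. A picture is of the moment at which its call begins: read the wrist's pose just before it. calibration takes no time and is no camera call.
- finish_job(): hands the job in; it is judged then, once.
The state is a dict: "clock": time; "joint_positions": joint angles; "qd": joint speeds; "tau": joint torques, N m; "ee_pos": TCP position; "tcp_rot": TCP orientation; "wrist_force": force on the tool from outside, world axes, zero at the start; "wrist_torque": the same for the moment, N m; "finger_gap": finger opening in mm; "grip_force": force on a finger pad.
Only numpy, scipy, OpenCV 4.12 (cv2) and the standard library are available. Lean on these libraries where they do the work, as an engineer would, in place of code of your own. Each camera call takes 0.05 s, during which the arm holds its last target. There are 200 camera calls.

## Working session

There is one attempt and no reset: what is moved stays moved. The work goes in short steps, Python scripts to look and compute and a tool call to move; the robot and the scene stay as the last step left them, time stands still between calls to the robot, and variables do not carry over. Pictures are saved under pics/ and viewed, at most 10 in all, crops included, and the job is handed in when it is done.

Besides the shell and the picture viewer there is one more tool, called after "Emit:" as name([rows], argument=value, ...), one row to a line, values as JSON. apply_moves: Moves the arm, as the interface text tells. Its arguments: {"type":"object","properties":{"rows":{"type":"array","items":{"type":"array"}}},"required":["rows"]}

```bash
mkdir -p pics; python3 - <<'E'
from plant import status, eyes
import cv2,numpy as np
print(status.get_state())
for n in("scene","top"):
    im=eyes.get_image(n);cv2.imwrite(f"pics/{n}0.png",im[...,::-1])
for n in("scene","top","wrist"):
    print({k:np.round(v,3).tolist() for k,v in eyes.calibration(n).items()})
E
```

```text
{'clock': 0.0, 'joint_positions': array([-79.15388792,  24.44866291,   4.23169323,  92.05099292,
        -1.95313473,  63.64372158,  -3.84393773]), 'qd': array([ 0.00283681,  0.01416789,  0.02173145, -0.04349635, -0.07452112,
        0.00422603,  0.01771842]), 'tau': array([ 2.17363791e-03, -9.35808277e+01,  3.66827533e+00, -4.54191077e+01,
       -4.87035059e-02,  2.02049338e-02,  1.17526192e-04]), 'ee_pos': array([224.24157097, 636.24285446, 229.79690308]), 'tcp_rot': array([-1.79929026e+02,  5.89359469e-03,  1.60586964e+02]), 'wrist_force': array([0.19280927, 0.41059122, 0.04183764]), 'wrist_torque': array([ 0.00039298, -0.05302434, -0.01357468]), 'grip_force': 0.0, 'finger_gap': 93.84849727690228}
{'camera_matrix': [[472.108, 0.0, 312.265], [0.0, 472.108, 192.415], [0.0, 0.0, 1.0]], 'camera_from_world': [[-0.015, 1.0, 0.015, 8.911], [0.517, 0.02, -0.856, -198.167], [-0.856, -0.005, -0.518, 1416.073], [0.0, 0.0, 0.0, 1.0]]}
{'camera_matrix': [[434.556, 0.0, 322.917], [0.0, 434.556, 199.02], [0.0, 0.0, 1.0]], 'camera_from_world': [[-0.006, -1.0, 0.001, 15.597], [-0.984, 0.006, -0.18, 548.233], [0.18, -0.002, -0.984, 837.697], [0.0, 0.0, 0.0, 1.0]]}
{'camera_matrix': [[328.751, 0.0, 320.637], [0.0, 328.751, 203.217], [0.0, 0.0, 1.0]], 'hand_eye': [[0.001, -0.97, -0.245, 72.334], [1.0, 0.001, -0.001, -0.2], [0.001, -0.245, 0.97, -154.305], [0.0, 0.0, 0.0, 1.0]]}
```

View pics/top0.png

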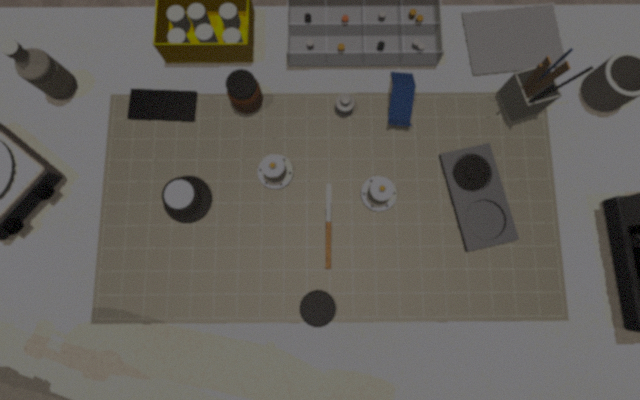

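View pics/scene0.png

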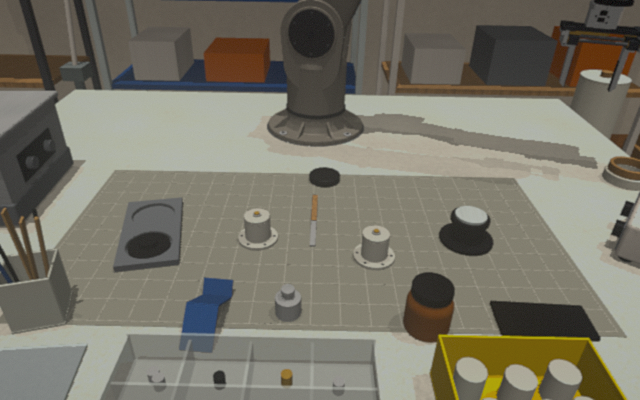

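The top view shows units at about (275,170) and (380,192), the stand's plate at (180,194), the tray at (478,197) with its empty nest at (486,219), and a knife between the units at (328,225). In the scene view, everything is standing upright.

```bash
cat > h.py <<'E'
import numpy as np,cv2
from plant import status,eyes
from scipy.spatial.transform import Rotation as Ro
def cast(n,uv,z,st=None):
    c=eyes.calibration(n);K=c["camera_matrix"]
    if n=="wrist":
        T=np.eye(4);T[:3,:3]=Ro.from_euler("xyz",st["tcp_rot"],degrees=True).as_matrix();T[:3,3]=st["ee_pos"];W=T@c["hand_eye"]
    else: W=np.linalg.inv(c["camera_from_world"])
    d=W[:3,:3]@np.linalg.solve(K,[uv[0],uv[1],1.]);return W[:3,3]+d*(z-W[2,3])/d[2]
def shift(p,st):  # world point -> tool-axis shift from the TCP
    return Ro.from_euler("xyz",st["tcp_rot"],degrees=True).inv().apply(np.array(p)-st["ee_pos"])
E
python3 - <<'E'
from h import *
im=cv2.imread("pics/top0.png");hsv=cv2.cvtColor(im,cv2.COLOR_BGR2HSV);g=im.max(2)
for n,u,v in(("mat",330,290),("flA",262,178),("barA",272,170),("plate",180,192),("tray",480,190),("nest",486,215),("trayedge",455,180),("dark",190,210)): print(n,im[v,u],hsv[v,u])
vis=im.copy()
def blobs(mask,box,nm,z,amin=150):
    x0,y0,x1,y1=box;m=np.zeros_like(mask);m[y0:y1,x0:x1]=mask[y0:y1,x0:x1]
    for c in cv2.findContours(m,cv2.RETR_EXTERNAL,2)[0]:
        if cv2.contourArea(c)<amin: continue
        c=cv2.convexHull(c);e=cv2.fitEllipse(c);cv2.ellipse(vis,e,(0,0,255),1);r=cv2.minAreaRect(c)
        print(nm,np.round(e[0],1),np.round(e[1],1),cast("top",e[0],z).round(1),"rect",np.round(r[0],1),np.round(r[1],1),r[2],cast("top",r[0],z).round(1))
s=hsv[...,1].astype(int);
w=((s<45)&(g>95)).astype(np.uint8)*255
blobs(w,(245,140,305,200),"A",5);blobs(w,(350,165,410,222),"B",5);blobs(w,(155,170,205,225),"plate",62)
o=((s>100)&(g>90)).astype(np.uint8)*255
blobs(o,(245,140,305,200),"Ao",62,5);blobs(o,(350,165,410,222),"Bo",62,5)
t=((s<45)&(g<120)).astype(np.uint8)*255
blobs(t,(430,135,530,260),"tray",14,1000)
cv2.imwrite("pics/v1.png",cv2.resize(vis[120:270,140:540],None,fx=2,fy=2))
E
```

```text
mat [ 99 108 112] [ 21  30 112]
flA [109 108 111] [170   7 111]
barA [114 111 112] [130   7 114]
plate [117 111 116] [145  13 117]
tray [72 68 73] [156  17  73]
nest [78 79 79] [30  3 79]
trayedge [48 49 52] [ 8 20 52]
dark [35 34 38] [173  27  38]
A [274.7 169.3] [82.7 83.4] [622.8 116.6   5. ] rect [274.5 169.5] [59. 59.] 90.0 [622.3 117.2   5. ]
B [378.8 193.4] [75.6 86.4] [ 568.  -107.9    5. ] rect [379.5 193. ] [56. 59.] 90.0 [ 568.9 -109.5    5. ]
plate [178.4 193.7] [27.3 29.1] [558.7 303.8  62. ] rect [178.5 193.5] [26.9 28.3] 45.0 [559.1 303.7  62. ]
plate [174.7 192.8] [50.  83.2] [560.5 311.5  62. ] rect [177. 197.] [54. 44.] 90.0 [551.9 306.3  62. ]
Ao [272.  164.5] [3.4 4.2] [618.3 116.   62. ] rect [272.  164.5] [3. 4.] 90.0 [618.3 116.   62. ]Traceback (most recent call last):
  File "<stdin>", line 15, in <module>
  File "<stdin>", line 9, in blobs
cv2.error: OpenCV(4.12.0) /io/opencv/modules/imgproc/src/shapedescr.cpp:361: error: (-201:Incorrect size of input array) There should be at least 5 points to fit the ellipse in function 'fitEllipseNoDirect'
```

```bash
python3 - <<'E'
from h import *
im=cv2.imread("pics/top0.png");im=cv2.bilateralFilter(im,5,20,3);hsv=cv2.cvtColor(im,cv2.COLOR_BGR2HSV);g=im.max(2)
vis=cv2.convertScaleAbs(im,alpha=1.8)
def blobs(mask,box,nm,z,amin=150):
    x0,y0,x1,y1=box;m=np.zeros_like(mask);m[y0:y1,x0:x1]=mask[y0:y1,x0:x1]
    for c in cv2.findContours(m,cv2.RETR_EXTERNAL,2)[0]:
        if cv2.contourArea(c)<amin or len(c)<5: continue
        c=cv2.convexHull(c);r=cv2.minAreaRect(c);cv2.drawContours(vis,[c],0,(0,0,255),1)
        print(nm,"rect",np.round(r[0],1),np.round(r[1],1),round(r[2]),cast("top",r[0],z).round(1))
s=hsv[...,1].astype(int);U=lambda m:m.astype(np.uint8)*255
w=U((s<21)&(g>85))
blobs(w,(250,145,300,195),"A",5);blobs(w,(355,170,405,217),"B",5);blobs(U((s<25)&(g>90)),(155,170,197,212),"plate",62)
o=U((s>60)&(g>80)&(hsv[...,0]<25))
blobs(o,(255,150,290,180),"Ao",62,3);blobs(o,(360,175,400,205),"Bo",62,3)
blobs(U(g<88),(430,135,530,260),"tray",14,1000)
cv2.imwrite("pics/v1.png",cv2.resize(vis[120:270,140:540],None,fx=2,fy=2))
E
```

```text
A rect [274. 171.] [34. 34.] 90 [618.9 118.2   5. ]
B rect [378.  193.5] [35. 34.] 90 [ 567.8 -106.3    5. ]
plate rect [178.5 194. ] [27.6 29. ] 45 [558.  303.6  62. ]
Ao rect [272. 165.] [4. 4.] 90 [617.3 116.   62. ]
Bo rect [382. 188.] [4. 4.] 90 [ 568.  -107.2   62. ]
tray rect [477.2 197.3] [105.1  55.7] 73 [ 556.7 -315.9   14. ]
```

View pics/v1.png

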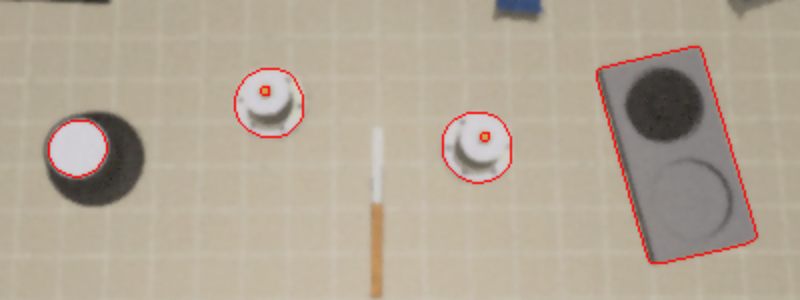

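Unit A is at about (618,117), B at (568,-107), the stand at (558,304) and the nest near (506,-332). Moving over A.

Emit:
apply_moves([
  [94,[-272,-179,15],0],
  [94,[-272,-179,15],0],
  [94,[-272,-179,15],0],
  [94,[-272,-179,15],0],
  [94,[-272,-179,15],0],
  [94,[-272,-179,15],0],
  [94,[-272,-179,15],0],
  [94,[-272,-179,15],0],
])

```text
clock: 0.77
ee_pos: [422.8, 374.4, 215.3]
tcp_rot: [-180.0, 0.0, 160.5]
wrist_force: [0.9, 1.0, 0.3]
finger_gap: 94.1
grip_force: 0.0
```

Emit:
apply_moves([
  [94,[-272,-180,15],0],
  [94,[-272,-180,15],0],
  [94,[-272,-180,15],0],
  [94,[-272,-180,15],0],
  [94,[-272,-180,15],0],
  [94,[-272,-180,15],0],
  [94,[-272,-180,15],0],
  [94,[-272,-180,15],0],
])

```text
clock: 1.43
ee_pos: [619.2, 114.2, 200.2]
tcp_rot: [-180.0, 0.0, 160.5]
wrist_force: [-0.3, 0.4, 0.1]
finger_gap: 94.0
grip_force: 0.0
```

```bash
cat > w.py <<'E'
from h import *
import sys
st=status.get_state();im=eyes.get_image("wrist")[...,::-1].copy();cv2.imwrite(f"pics/{sys.argv[1]}.png",im)
print(st["joint_positions"].round(),st["ee_pos"].round(1),st["clock"])
hsv=cv2.cvtColor(cv2.bilateralFilter(im,5,20,3),cv2.COLOR_BGR2HSV);h,s,v=[hsv[...,i].astype(int) for i in range(3)]
zoff=float(sys.argv[2]) if len(sys.argv)>2 else 0
for nm,m,z,a in(("orange",(s>60)&(v>80)&(h<25),62,10),("white",(s<21)&(v>85),7,800)):
    for c in cv2.findContours(cv2.morphologyEx(m.astype(np.uint8)*255,cv2.MORPH_OPEN,np.ones((3,3))),cv2.RETR_EXTERNAL,2)[0]:
        if cv2.contourArea(c)<a or len(c)<5: continue
        (p,r)=cv2.minEnclosingCircle(c);q=cast("wrist",p,z+zoff,st)
        print(nm,np.round(p,1),round(r,1),cv2.contourArea(c),q.round(1),shift(q,st).round(1))
E
python3 w.py a1
```

```text
[-30.  22.  18. 101.  -8.  58.  61.] [619.2 114.2 200.2] 1.4333
orange [454.  379.5] 18.3 367.0 [849.3 182.5  62. ] [-194.2  141.2  138.1]
orange [544.5 339. ] 17.2 121.5 [831.8 281.6  62. ] [-144.6  228.8  138. ]
orange [ 98. 332.] 22.2 167.5 [ 672.6 -145.8   62. ] [-137.1 -227.2  138.3]
orange [423.  304.5] 3.4 19.5 [752.3 174.7  62. ] [-105.3  101.5  138.1]
orange [ 78.3 227.9] 6.1 92.5 [ 567.4 -108.6   62. ] [ -25.5 -227.2  138.3]
orange [319.8 199.9] 5.5 78.5 [617.3 113.6  62. ] [  1.6  -1.1 138.2]
orange [156.5  76. ] 55.0 1341.0 [471.3  20.4  62. ] [ 108.1 -137.7  138.3]
white [304.5 376. ] 120.9 8362.0 [838.   14.9   7. ] [-239.4  -20.6  193.2]
white [510.   60.5] 44.7 4850.0 [559.1 332.    7. ] [129.3 185.4 193. ]
```

View pics/a1.png

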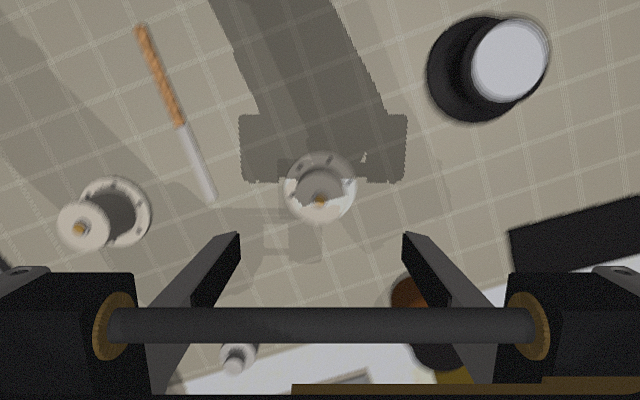

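The wrist view shows unit A at (320,187), centred between the jaws, with B at (115,215). Descending and gripping.

Emit:
apply_moves([
  [94,[1,0,40],0],
  [94,[2,0,80],0],
  [94,[2,0,115],0],
  [94,[2,0,140],0],
  [94,[2,0,155],0],
  [94,[2,0,159],0],
  [94,[2,0,159],0],
  [60,[2,0,159],0],
])

```text
clock: 2.15
ee_pos: [616.6, 117.9, 42.2]
tcp_rot: [180.0, 0.0, 160.6]
wrist_force: [0.0, 0.6, 0.0]
finger_gap: 90.0
grip_force: 0.0
```

Emit:
apply_moves([
  [40,[0,0,0],0],
  [40,[0,0,0],0],
  [40,[0,0,0],0],
  [40,[0,0,0],0],
  [40,[0,0,0],0],
  [40,[0,0,0],0],
  [40,[0,0,0],0],
  [40,[0,0,0],0],
])

```text
clock: 2.82
ee_pos: [616.2, 117.8, 41.7]
tcp_rot: [-180.0, 0.0, 160.6]
wrist_force: [-1.4, -1.6, 5.7]
finger_gap: 49.8
grip_force: 30.0
```

Emit:
apply_moves([
  [40,[0,0,-5],0],
  [40,[0,0,-15],0],
  [40,[0,0,-30],0],
  [40,[0,0,-40],0],
  [40,[0,0,-40],0],
  [40,[0,0,-40],0],
  [40,[0,0,-40],0],
  [40,[0,0,-40],0],
])

```text
clock: 3.48
ee_pos: [615.7, 117.8, 80.8]
tcp_rot: [-180.0, -0.0, 160.6]
wrist_force: [-0.2, 0.3, -2.6]
finger_gap: 49.7
grip_force: 30.0
```

Emit:
apply_moves([
  [40,[0,0,0],0],
  [40,[0,0,0],0],
  [40,[0,0,0],0],
  [40,[0,0,0],0],
])

```text
clock: 3.82
ee_pos: [616.1, 117.8, 81.3]
tcp_rot: [-180.0, -0.0, 160.6]
wrist_force: [0.7, 0.5, -2.5]
finger_gap: 49.2
grip_force: 30.0
```

Emit:
apply_moves([
  [40,[0,0,12],0],
  [40,[0,0,24],0],
  [40,[0,0,32],0],
  [40,[0,0,37],0],
  [40,[0,0,39],0],
  [40,[0,0,40],0],
  [40,[0,0,40],0],
  [40,[0,0,40],0],
])

```text
clock: 4.48
ee_pos: [615.9, 117.7, 41.6]
tcp_rot: [-180.0, -0.0, 160.6]
wrist_force: [-5.0, 0.6, 8.7]
finger_gap: 49.7
grip_force: 30.0
```

Emit:
apply_moves([
  [70,[0,0,0],0],
  [94,[0,0,0],0],
  [94,[0,0,0],0],
  [94,[0,0,0],0],
  [94,[0,0,0],0],
  [94,[0,0,0],0],
  [94,[0,0,0],0],
  [94,[0,0,-5],0],
])

```text
clock: 5.15
ee_pos: [615.7, 117.8, 45.9]
tcp_rot: [-180.0, -0.1, 160.6]
wrist_force: [-0.6, -0.4, 0.3]
finger_gap: 93.7
grip_force: 0.0
```

Emit:
apply_moves([
  [94,[0,0,-40],0],
  [94,[0,0,-80],0],
  [94,[0,0,-115],0],
  [94,[0,0,-149],0],
  [94,[23,-35,-154],0],
  [94,[47,-68,-154],0],
  [94,[70,-101,-154],0],
  [94,[94,-134,-154],0],
])

```text
clock: 5.82
ee_pos: [481.4, 21.7, 200.8]
tcp_rot: [180.0, 0.0, 160.6]
wrist_force: [0.5, -1.0, 0.9]
finger_gap: 94.1
grip_force: 0.0
```

Emit:
apply_moves([
  [94,[-31,-23,0],0],
  [94,[-62,-47,0],0],
  [94,[-94,-70,0],0],
  [94,[-120,-90,0],0],
  [94,[-125,-94,0],0],
  [94,[-125,-94,0],0],
  [94,[-125,-94,0],0],
])

```text
clock: 6.4
ee_pos: [569.3, -107.4, 200.4]
tcp_rot: [-180.0, -0.0, 160.5]
wrist_force: [-0.9, 0.2, -0.3]
finger_gap: 94.2
grip_force: 0.0
```

```bash
python3 w.py b1 | grep -v "orange.*\(1[2-9]\|2[0-9]\)\.[0-9] "
```

```text
[-16.  18.  25. 107.  -9.  56.  84.] [ 569.3 -107.4  200.4] 6.4
white [413.5 367. ] 52.7 3032.0 [820.6 -73.7   7. ] [-225.9  115.5  193.2]
white [569.9 166.3] 28.9 2121.0 [633.3 149.7   7. ] [ 25.1 263.8 193.4]
white [115.5 219. ] 89.1 11686.0 [ 525.2 -332.6    7. ] [ -33.6 -227.   193.4]
```

View pics/b1.png

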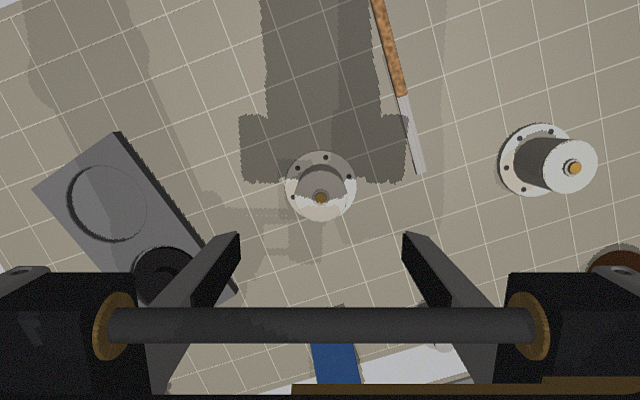

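B sits at (320,187), centred; A is still upright at (540,165); the nest rim is at about (107,203).

Emit:
apply_moves([
  [94,[1,0,40],0],
  [94,[1,0,80],0],
  [94,[1,0,115],0],
  [94,[1,0,140],0],
  [94,[1,0,154],0],
  [94,[1,0,158],0],
  [94,[1,0,158],0],
  [60,[1,0,158],0],
])

```text
clock: 7.12
ee_pos: [569.0, -106.5, 43.5]
tcp_rot: [180.0, 0.0, 160.6]
wrist_force: [0.2, 0.3, -0.3]
finger_gap: 90.1
grip_force: 0.0
```

Emit:
apply_moves([
  [40,[0,0,0],0],
  [40,[0,0,0],0],
  [40,[0,0,0],0],
  [40,[0,0,0],0],
  [40,[0,0,0],0],
  [40,[0,0,0],0],
  [40,[0,0,0],0],
  [40,[0,0,0],0],
])

```text
clock: 7.78
ee_pos: [568.7, -107.2, 42.6]
tcp_rot: [-180.0, 0.0, 160.6]
wrist_force: [-1.1, -0.0, 4.5]
finger_gap: 50.3
grip_force: 30.0
```

Emit:
apply_moves([
  [40,[0,0,-5],0],
  [40,[0,0,-15],0],
  [40,[0,0,-30],0],
  [40,[0,0,-40],0],
  [40,[0,0,-40],0],
  [40,[0,0,-40],0],
  [40,[0,0,-40],0],
  [40,[0,0,-40],0],
])

```text
clock: 8.45
ee_pos: [568.3, -107.0, 81.9]
tcp_rot: [-180.0, -0.1, 160.6]
wrist_force: [0.3, -0.6, -4.5]
finger_gap: 50.3
grip_force: 30.0
```

Emit:
apply_moves([
  [40,[0,0,0],0],
  [40,[0,0,0],0],
  [40,[0,0,0],0],
  [40,[0,0,0],0],
])

```text
clock: 8.78
ee_pos: [568.6, -107.2, 82.3]
tcp_rot: [-180.0, -0.0, 160.6]
wrist_force: [0.4, -0.1, -4.6]
finger_gap: 50.3
grip_force: 30.0
```

B is the heavier (4.5 N against 2.5 N). Setting it back down, then a look at the nest.

Emit:
apply_moves([
  [40,[0,0,12],0],
  [40,[0,0,24],0],
  [40,[0,0,32],0],
  [40,[0,0,37],0],
  [40,[0,0,39],0],
  [40,[0,0,40],0],
  [40,[0,0,40],0],
  [40,[0,0,40],0],
])

```text
clock: 9.45
ee_pos: [567.9, -107.1, 42.6]
tcp_rot: [180.0, -0.1, 160.6]
wrist_force: [-7.8, 2.3, 11.6]
finger_gap: 50.4
grip_force: 30.0
```

Emit:
apply_moves([
  [70,[0,0,0],0],
  [94,[0,0,0],0],
  [94,[0,0,0],0],
  [94,[0,0,0],0],
  [94,[0,0,0],0],
  [94,[0,0,0],0],
  [94,[0,0,0],0],
  [94,[0,0,-5],0],
])

```text
clock: 10.12
ee_pos: [568.2, -107.1, 46.9]
tcp_rot: [-180.0, -0.1, 160.6]
wrist_force: [-0.2, 0.8, 0.0]
finger_gap: 93.5
grip_force: 0.0
```

Emit:
apply_moves([
  [94,[0,0,-40],0],
  [94,[0,0,-80],0],
  [94,[0,0,-115],0],
  [94,[0,0,-149],0],
  [94,[-3,-35,-154],0],
  [94,[-5,-75,-154],0],
  [94,[-7,-115,-154],0],
  [94,[-10,-155,-154],0],
])

```text
clock: 10.78
ee_pos: [525.9, -258.0, 202.4]
tcp_rot: [180.0, 0.1, 160.6]
wrist_force: [0.8, 0.2, -0.2]
finger_gap: 94.1
grip_force: 0.0
```

Emit:
apply_moves([
  [94,[-3,-40,0],0],
  [94,[-5,-78,0],0],
  [94,[-5,-78,0],0],
  [94,[-5,-78,0],0],
  [94,[-5,-78,0],0],
])

```text
clock: 11.2
ee_pos: [505.4, -331.6, 201.6]
tcp_rot: [180.0, -0.0, 160.6]
wrist_force: [-0.1, 0.8, 0.2]
finger_gap: 94.3
grip_force: 0.0
```

```bash
python3 w.py n1 |head -1
```

```text
[  4.  21.  30. 104. -12.  58. 109.] [ 505.4 -331.6  201.6] 11.2
```

View pics/n1.png

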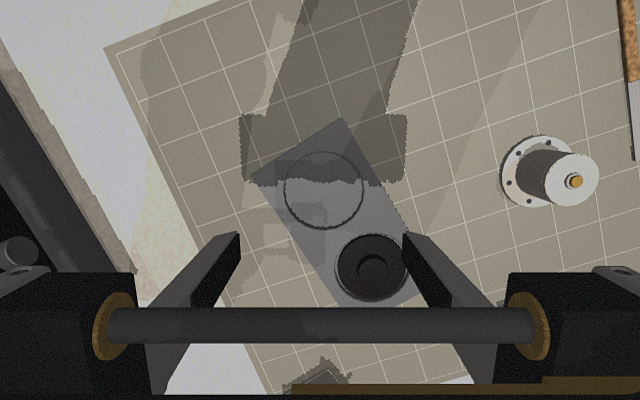

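The nest ring spans about 283–365 by 151–229 px, centre near (324,190), and B is upright at (535,170).

```bash
python3 - <<'E'
from h import *
st=status.get_state();im=cv2.imread("pics/n1.png",0)
for p2 in(25,18):
    c=cv2.HoughCircles(cv2.GaussianBlur(im,(0,0),1)[130:250,260:390],cv2.HOUGH_GRADIENT,1.0,100,param1=60,param2=p2,minRadius=33,maxRadius=46)
    if c is not None:
        for u,v,r in c[0]: p=cast("wrist",(u+260,v+130),14,st);print(u+260,v+130,r,p.round(1),shift(p,st).round(1),"r mm",np.linalg.norm(cast("wrist",(u+260+r,v+130),14,st)-p))
# dark ring pixels, ray from the rough centre to the darkest sample
g=cv2.GaussianBlur(im,(0,0),.8).astype(float);P=[]
for a in np.radians(range(0,360,4)):
    rr=np.arange(34,46,.5);u=324+rr*np.cos(a);v=190+rr*np.sin(a);q=cv2.remap(g.astype(np.float32),u.astype(np.float32)[None],v.astype(np.float32)[None],1)[0]
    i=q.argmin()
    if q[i]<np.median(q)-10: P.append((u[i],v[i]))
W=np.array([cast("wrist",p,14,st)[:2] for p in P])
for _ in range(3):
    x=np.linalg.lstsq(np.c_[2*W,np.ones(len(W))],(W**2).sum(1),rcond=None)[0];r=np.sqrt(x[2]+x[0]**2+x[1]**2);e=abs(np.hypot(*(W-x[:2]).T)-r);W=W[e<2.5*np.median(e)+.3]
print(len(P),len(W),x[:2],r,shift([*x[:2],14],st).round(1))
print("top",cast("top",(487.5,219.5),14))
E
```

```text
323.5 187.5 38.7 [ 503.7 -327.2   14. ] [  3.2   2.6 187.5] r mm 41.00710307976916
323.5 187.5 38.7 [ 503.7 -327.2   14. ] [  3.2   2.6 187.5] r mm 41.00710307976916
73 67 [ 507.03046423 -328.62108689] 41.59265744941066 [ -0.4   2.4 187.5]
top [ 508.94073165 -334.28221253   14.        ]
```

```bash
python3 - <<'E'
from h import *
st=status.get_state();print(st["ee_pos"],st["tcp_rot"])
for n,pos,rot,known in(("b1",[569.3,-107.4,200.4],[-180,0,160.5],(615.8,117.7)),("n1",[505.4,-331.6,201.6],[180,0,160.6],(568.0,-107.1))):
    im=cv2.imread(f"pics/{n}.png");h,s,v=[x.astype(int) for x in cv2.split(cv2.cvtColor(cv2.bilateralFilter(im,5,20,3),cv2.COLOR_BGR2HSV))]
    m=((s>60)&(v>80)&(h<25)).astype(np.uint8);m[:,:555]=0;m[:140]=0;m[200:]=0
    k,l,S,C=cv2.connectedComponentsWithStats(m);i=1+S[1:,4].argmax()
    print(n,C[i],S[i,4],cast("wrist",C[i],62,dict(ee_pos=np.array(pos),tcp_rot=rot)).round(1),known)
E
```

```text
[ 505.84150588 -330.85945712  201.53531324] [ 1.79972497e+02 -5.23610226e-03  1.60651362e+02]
b1 [575.14414414 167.66666667] 111 [615.5 117.1  62. ] (615.8, 117.7)
n1 [576.5462963  181.32407407] 108 [ 564.6 -106.9   62. ] (568.0, -107.1)
```

```bash
cat > nest.py <<'E'
from h import *
st=status.get_state();im=cv2.cvtColor(eyes.get_image("wrist"),cv2.COLOR_RGB2GRAY)
g=cv2.GaussianBlur(im,(0,0),.8).astype(np.float32);P=[]
for a in np.radians(range(0,360,4)):
    rr=np.arange(34,46,.5);u=(324+rr*np.cos(a)).astype(np.float32)[None];v=(190+rr*np.sin(a)).astype(np.float32)[None];q=cv2.remap(g,u,v,1)[0]
    i=q.argmin()
    if q[i]<np.median(q)-10: P.append((u[0,i],v[0,i]))
e=cv2.fitEllipseAMS(np.array(P,np.float32));print(e)
W=np.array([cast("wrist",p,14,st)[:2] for p in P]);(c,r)=cv2.minEnclosingCircle(W.astype(np.float32));p=cast("wrist",e[0],14,st)
print(st["ee_pos"],len(P),p,shift(p,st),c,r)
E
python3 nest.py
```

```text
((322.5026550292969, 189.43447875976562), (75.99771881103516, 80.5413589477539), 91.05024719238281)
[ 505.84150588 -330.85945712  201.53531324] 75 [ 505.30818214 -328.88887053   14.        ] [  1.1389491    1.59256778 187.53620418] (502.87188720703125, -325.7100524902344) 47.071800231933594
```

Emit:
apply_moves([
  [94,[4,40,0],0],
  [94,[8,80,0],0],
  [94,[12,120,0],0],
  [94,[16,160,0],0],
  [94,[20,200,0],0],
  [94,[24,240,0],0],
  [94,[27,280,0],0],
  [94,[31,320,0],0],
])

```text
clock: 11.97
ee_pos: [582.6, -16.2, 201.8]
tcp_rot: [180.0, 0.0, 160.7]
wrist_force: [1.0, 0.3, 0.4]
finger_gap: 94.1
grip_force: 0.0
```

Emit:
apply_moves([
  [94,[4,40,0],0],
  [94,[8,80,0],0],
  [94,[12,120,0],0],
  [94,[14,139,0],0],
  [94,[14,139,0],0],
  [94,[14,139,0],0],
  [94,[14,139,0],0],
  [94,[14,139,0],0],
])

```text
clock: 12.63
ee_pos: [615.3, 114.9, 201.7]
tcp_rot: [-180.0, 0.0, 160.5]
wrist_force: [0.2, -0.7, -0.3]
finger_gap: 94.0
grip_force: 0.0
```

```bash
python3 w.py a2 | grep -v "orange.*\(1[2-9]\|2[0-9]\)\.[0-9] "; python3 -c "
from h import *
s=status.get_state();print(s['ee_pos'],shift([615.6,117.5,41.7],s))"
```

```text
[-33.  22.  21. 101.  -9.  58.  62.] [615.3 114.9 201.7] 12.6333
white [307. 381.] 120.1 7905.5 [843.5  15.5   7. ] [-248.3  -17.5  194.7]
white [512.   62.5] 40.3 4245.0 [557.7 335.1   7. ] [127.7 188.5 194.6]
[615.35766226 114.83370425 201.70204762] [  0.68828855   2.61103451 160.00166205]
```

Emit:
apply_moves([
  [94,[0,0,40],0],
  [94,[0,0,80],0],
  [94,[0,0,115],0],
  [94,[0,0,140],0],
  [94,[0,0,154],0],
  [94,[0,0,159],0],
  [94,[0,0,159],0],
  [60,[0,0,159],0],
])

```text
clock: 13.35
ee_pos: [616.4, 115.7, 43.8]
tcp_rot: [180.0, 0.1, 160.6]
wrist_force: [-0.0, -0.6, 0.1]
finger_gap: 90.0
grip_force: 0.0
```

Emit:
apply_moves([
  [40,[0,0,0],0],
  [40,[0,0,0],0],
  [40,[0,0,0],0],
  [40,[0,0,0],0],
  [40,[0,0,0],0],
  [40,[0,0,0],0],
  [40,[0,0,0],0],
  [40,[0,0,0],0],
])

```text
clock: 14.02
ee_pos: [615.7, 116.1, 42.7]
tcp_rot: [180.0, 0.0, 160.6]
wrist_force: [-1.2, 0.9, 4.4]
finger_gap: 49.1
grip_force: 30.0
```

Emit:
apply_moves([
  [40,[0,0,-5],0],
  [40,[0,0,-15],0],
  [40,[0,0,-30],0],
  [40,[0,0,-50],0],
  [40,[0,0,-70],0],
  [40,[0,0,-85],0],
  [40,[0,0,-95],0],
  [40,[0,0,-100],0],
])

```text
clock: 14.68
ee_pos: [616.0, 115.9, 144.3]
tcp_rot: [179.9, 0.1, 160.6]
wrist_force: [0.2, -0.2, -1.8]
finger_gap: 49.5
grip_force: 30.0
```

Emit:
apply_moves([
  [40,[-1,-10,0],0],
  [40,[-3,-30,0],0],
  [40,[-6,-60,0],0],
  [40,[-9,-95,0],0],
  [40,[-13,-130,0],0],
  [40,[-16,-165,0],0],
  [40,[-20,-200,0],0],
  [40,[-23,-235,0],0],
])

```text
clock: 15.35
ee_pos: [557.5, -115.5, 141.6]
tcp_rot: [-180.0, -0.1, 160.6]
wrist_force: [1.6, 0.6, -1.9]
finger_gap: 49.5
grip_force: 30.0
```

Emit:
apply_moves([
  [40,[-3,-35,0],0],
  [40,[-7,-70,0],0],
  [40,[-10,-105,0],0],
  [40,[-14,-140,0],0],
  [40,[-17,-170,0],0],
  [40,[-20,-195,0],0],
  [40,[-21,-213,0],0],
  [40,[-22,-222,0],0],
])

```text
clock: 16.02
ee_pos: [503.5, -333.0, 141.6]
tcp_rot: [-179.9, -0.1, 160.4]
wrist_force: [-0.6, 0.6, -3.2]
finger_gap: 49.5
grip_force: 30.0
```

Emit:
apply_moves([
  [40,[0,0,10],0],
  [40,[0,0,25],0],
  [40,[0,0,40],0],
  [40,[0,0,52],0],
  [40,[0,0,60],0],
  [40,[0,0,60],0],
  [40,[0,0,60],0],
  [40,[0,0,60],0],
])

```text
clock: 16.68
ee_pos: [506.4, -330.0, 83.0]
tcp_rot: [-180.0, 0.0, 160.6]
wrist_force: [0.4, 0.2, -2.2]
finger_gap: 49.5
grip_force: 30.0
```

```bash
python3 w.py p1 |head -1; python3 -c "
from h import *
s=status.get_state();print(s['ee_pos'],shift([506.5,-330,41.7],s))
im=cv2.imread('pics/p1.png');cv2.imwrite('pics/p1c.png',cv2.resize(im[100:340,200:440],None,fx=2.5,fy=2.5))"
```

```text
[  9.  29.  24. 109. -16.  45. 112.] [ 506.4 -330.    83. ] 16.6833
[ 506.47968392 -330.09823635   83.1427436 ] [ 0.05331831  0.10277685 41.44270327]
```

View pics/p1c.png

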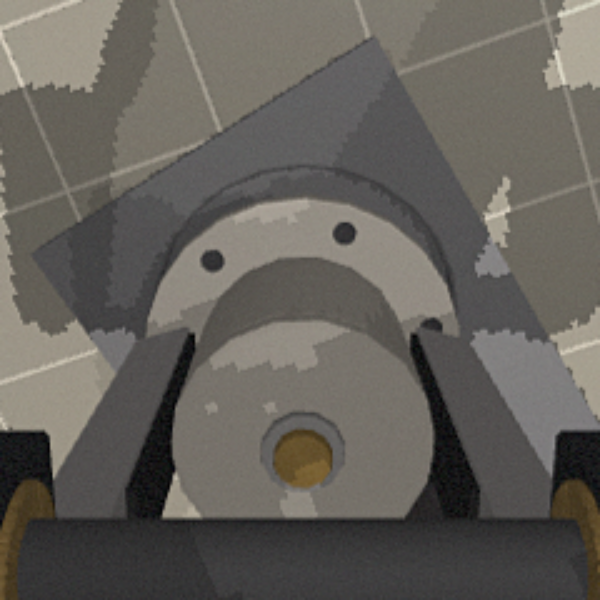

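The held unit is upright and the recess arc (peak at crop (303,165)) is symmetric about it laterally. Checking the fore-aft direction.

```bash
python3 -c "
from h import *
s=status.get_state()
for v in(165,168): print('recess rim',shift(cast('wrist',(321.4,v/2.5+100),14,s),s).round(1))
print('flange far edge',shift(cast('wrist',(321.4,199/2.5+100),7+s['ee_pos'][2]-42.7,s),s).round(1))
"
```

```text
recess rim [42.1  0.2 69.1]
recess rim [41.3  0.2 69.1]
flange far edge [38.6  0.1 35.7]
```

Aligned within a millimetre. Lowering 34 mm.

Emit:
apply_moves([
  [40,[0,0,8],0],
  [40,[0,0,16],0],
  [40,[0,0,22],0],
  [40,[0,0,26],0],
  [40,[0,0,30],0],
  [40,[0,0,32],0],
  [40,[0,0,34],0],
  [40,[0,0,34],0],
])

```text
clock: 17.4
ee_pos: [506.1, -330.2, 48.7]
tcp_rot: [180.0, 0.0, 160.6]
wrist_force: [-1.0, 0.3, -2.4]
finger_gap: 49.5
grip_force: 30.0
```

Emit:
apply_moves([
  [40,[0,0,0],0],
  [40,[0,0,0],0],
  [40,[0,0,0],0],
])

```text
clock: 17.65
ee_pos: [506.1, -330.2, 48.6]
tcp_rot: [-180.0, 0.0, 160.6]
wrist_force: [-0.3, -0.8, -0.9]
finger_gap: 49.2
grip_force: 30.0
```

Emit:
apply_moves([
  [40,[0,0,0.5],0],
  [70,[0,0,0.5],0],
  [94,[0,0,0.5],0],
  [94,[0,0,0.5],0],
  [94,[0,0,0.5],0],
  [94,[0,0,0.5],0],
  [94,[0,0,0.5],0],
  [94,[0,0,-8],0],
])

```text
clock: 18.32
ee_pos: [505.3, -329.6, 55.5]
tcp_rot: [180.0, -0.1, 160.6]
wrist_force: [-1.4, -0.0, 0.1]
finger_gap: 91.8
grip_force: 0.0
```

Emit:
apply_moves([
  [94,[0,0,-40],0],
  [94,[0,0,-80],0],
  [94,[0,0,-115],0],
  [94,[0,0,-145],0],
  [94,[3,35,-145],0],
  [94,[5,75,-145],0],
  [94,[8,115,-145],0],
  [94,[11,155,-145],0],
])

```text
clock: 18.98
ee_pos: [547.3, -178.7, 202.5]
tcp_rot: [180.0, 0.1, 160.5]
wrist_force: [0.8, -0.1, 0.0]
finger_gap: 93.7
grip_force: 0.0
```

Emit:
apply_moves([
  [94,[3,40,0],0],
  [94,[5,76,0],0],
  [94,[5,76,0],0],
  [94,[5,76,0],0],
  [94,[5,76,0],0],
  [94,[5,76,0],0],
])

```text
clock: 19.48
ee_pos: [567.4, -108.3, 201.8]
tcp_rot: [-180.0, 0.0, 160.5]
wrist_force: [-0.3, 0.8, 0.1]
finger_gap: 93.9
grip_force: 0.0
```

```bash
python3 w.py b2 |head -1;  python3 -c "
from h import *
s=status.get_state();print(s['ee_pos'],shift([568.,-107.1,42.6],s))
im=eyes.get_image('top');cv2.imwrite('pics/t2.png',im[...,::-1])
im=cv2.imread('pics/b2.png');cv2.imwrite('pics/b2c.png',im[60:330])"
```

```text
[-15.  18.  24. 108.  -8.  56.  83.] [ 567.4 -108.3  201.8] 19.4833
[ 567.38347889 -108.3955067   201.75434276] [-1.09337584e-01  1.47783781e+00  1.59153911e+02]
```

View pics/b2c.png

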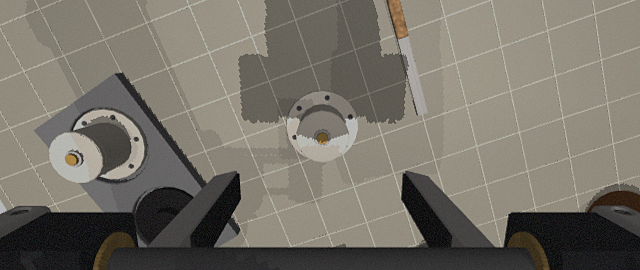

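A is seated in the nest at crop (108,143), and B is at (322,127) between the jaws. Picking up B.

Emit:
apply_moves([
  [94,[0,1,40],0],
  [94,[0,1,80],0],
  [94,[0,1,115],0],
  [94,[0,1,140],0],
  [94,[0,1,154],0],
  [94,[0,1,159],0],
  [94,[0,1,159],0],
  [60,[0,1,159],0],
])

```text
clock: 20.25
ee_pos: [568.4, -106.6, 43.2]
tcp_rot: [-180.0, 0.0, 160.5]
wrist_force: [-0.3, -1.0, 0.3]
finger_gap: 90.0
grip_force: 0.0
```

Emit:
apply_moves([
  [40,[0,0,0],0],
  [40,[0,0,0],0],
  [40,[0,0,0],0],
  [40,[0,0,0],0],
  [40,[0,0,0],0],
  [40,[0,0,0],0],
  [40,[0,0,0],0],
  [40,[0,0,0],0],
])

```text
clock: 20.92
ee_pos: [568.1, -106.0, 42.7]
tcp_rot: [-180.0, 0.0, 160.6]
wrist_force: [-1.5, -0.6, 6.3]
finger_gap: 50.3
grip_force: 30.0
```

Emit:
apply_moves([
  [40,[0,0,-5],0],
  [40,[0,0,-20],0],
  [40,[0,0,-40],0],
  [40,[0,0,-65],0],
  [40,[0,0,-90],0],
  [40,[0,0,-115],0],
  [40,[0,0,-130],0],
  [40,[0,0,-135],0],
])

```text
clock: 21.58
ee_pos: [568.8, -106.0, 179.9]
tcp_rot: [179.9, 0.1, 160.6]
wrist_force: [0.4, 0.6, -5.0]
finger_gap: 50.0
grip_force: 30.0
```

Emit:
apply_moves([
  [40,[3,8,0],0],
  [40,[9,23,0],0],
  [40,[18,46,0],0],
  [40,[28,73,0],0],
  [40,[39,103,0],0],
  [40,[51,134,0],0],
  [40,[63,165,0],0],
  [40,[75,196,0],0],
])

```text
clock: 22.25
ee_pos: [561.1, 106.0, 175.8]
tcp_rot: [-179.9, -0.1, 160.6]
wrist_force: [0.7, 0.1, -4.6]
finger_gap: 50.2
grip_force: 30.0
```

Emit:
apply_moves([
  [40,[12,31,0],0],
  [40,[24,62,0],0],
  [40,[36,93,0],0],
  [40,[47,123,0],0],
  [40,[57,149,0],0],
  [40,[65,170,0],0],
  [40,[70,183,0],0],
  [40,[71,187,0],0],
])

```text
clock: 22.92
ee_pos: [556.1, 306.7, 175.7]
tcp_rot: [-179.9, -0.1, 160.8]
wrist_force: [0.3, 0.4, -4.8]
finger_gap: 50.2
grip_force: 30.0
```

Emit:
apply_moves([
  [40,[0,0,0],0],
  [40,[0,0,0],0],
  [40,[0,0,0],0],
  [40,[0,0,0],0],
])

```text
clock: 23.25
ee_pos: [558.1, 302.3, 177.5]
tcp_rot: [-180.0, 0.0, 160.5]
wrist_force: [0.8, -0.3, -5.7]
finger_gap: 50.3
grip_force: 30.0
```

```bash
python3 w.py s1 |head -1;  python3 -c "
from h import *
a=dict(ee_pos=np.array([615.3,114.9,201.7]),tcp_rot=[180,0,160.5])
im=cv2.imread('pics/a2.png');m=(cv2.GaussianBlur(im,(5,5),0).min(2)>115).astype(np.uint8);m[110:]=0;m[:,:450]=0;m[:,560:]=0
c=max(cv2.findContours(m,0,2)[0],key=cv2.contourArea);e=cv2.fitEllipse(cv2.convexHull(c));print(e,cast('wrist',e[0],62,a))
s=status.get_state();print(s['ee_pos'],shift([558.2,303.6,154.7],s))
im=eyes.get_image('scene');cv2.imwrite('pics/sc2.png',im[...,::-1])
im=cv2.imread('pics/s1.png');c=cv2.imread('pics/sc2.png')[130:300,380:580];cv2.imwrite('pics/s1c.png',np.vstack([im[60:340,160:480],cv2.resize(c,(320,272))]))"
```

```text
[-46.  24.  16. 101.  -8.  56.  43.] [558.1 302.3 177.5] 23.25
((511.1352844238281, 62.08536148071289), (68.21388244628906, 79.74620056152344), 33.748878479003906) [555.57281331 303.71306446  62.        ]
[558.0233336  302.60227844 177.57916329] [ 0.16950532  1.00195263 22.87903256]
```

View pics/s1c.png

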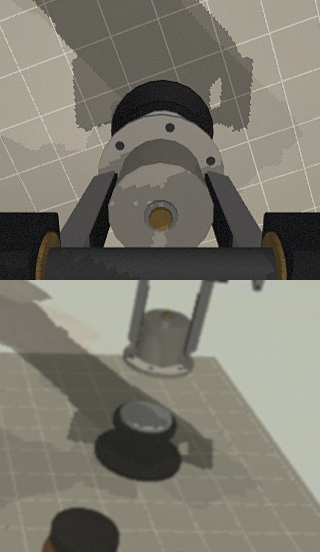

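The unit hangs upright over the stand (stand centred on column ~322, unit ~321). Lowering 23 mm to leave 50 mm of clearance.

Emit:
apply_moves([
  [40,[0,0,4],0],
  [40,[1,0,9],0],
  [40,[1,1,15],0],
  [40,[1,1,20],0],
  [40,[1,1,23],0],
  [40,[1,1,23],0],
  [40,[1,1,23],0],
  [40,[1,1,23],0],
])

```text
clock: 24.02
ee_pos: [557.2, 305.2, 154.6]
tcp_rot: [180.0, 0.0, 160.6]
wrist_force: [0.7, -0.1, -4.3]
finger_gap: 50.5
grip_force: 30.0
```

Emit:
apply_moves([
  [40,[0,0,0],0],
  [40,[0,0,0],0],
  [40,[0,0,0],0],
  [40,[0,0,0],0],
  [40,[0,0,0],0],
  [40,[0,0,0],0],
  [40,[0,0,0],0],
  [40,[0,0,0],0],
])

```text
clock: 24.68
ee_pos: [557.1, 305.1, 154.5]
tcp_rot: [-180.0, -0.0, 160.6]
wrist_force: [0.2, 0.3, -4.0]
finger_gap: 50.0
grip_force: 30.0
```

Emit:
apply_moves([
  [40,[0,-0.5,0],0],
  [40,[0,-1,0],0],
  [40,[0,-1,0],0],
  [40,[0,-1,0],0],
  [40,[0,-1,0],0],
  [40,[0,-1,0],0],
  [40,[0,-1,0],0],
  [40,[0,-1,0],0],
])

```text
clock: 25.35
ee_pos: [556.7, 304.2, 154.5]
tcp_rot: [-180.0, -0.0, 160.6]
wrist_force: [-0.2, 0.3, -4.7]
finger_gap: 50.4
grip_force: 30.0
```

```bash
python3 -c "
from plant import status,finish_job
s=status.get_state();print(s['ee_pos'],abs(s['qd']).max(),s['finger_gap'],s['grip_force']);print(finish_job())"
```

```text
[556.74203968 304.19192836 154.4653615 ] 0.1385181980700866 50.35265324932693 29.998563174158335
the job is handed in; nothing more can be done
None
```

Job handed in at about 25 s: the lighter transducer (2.5 N) is seated in the tray's empty nest and released, and the heavier one (4.5 N) is held upright and still over the bonding stand, centred to within about 2 mm, with about 50 mm of clear air beneath it.

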